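# Check the red airbrush bottle with the push-on gauge

### The job

Before spraying, check the red air bottle: pick up the push-on gauge, press it straight down over the red bottle's brass valve stem until its cup is fully home on the valve plate and the red rod has come out of its top, and keep it pressed there for a second. Then set the gauge down, without dropping it, so that it stands upright in the middle of the round cork coaster, and let go.

Things in the scene. Friction and masses are not known exactly. Their poses are not given: they have to be found in the camera images.
- gauge_mid (a point): Mid-barrel of the loose upright gauge (0.15 kg), 48 mm above its rim; z up its axis. Orange cup below (44 mm outside, 38 inside diameter, open underneath, 28 mm high); smooth black barrel (26 mm diameter, 28 to 70 mm above the rim): grip its sides, any yaw. A red rod (8 mm) ends 5 mm above the barrel; leave 20 mm free over it. A white plate in the cup, 8 mm above the rim, moves the rod.
- gauge_rod (a joint): The gauge's red rod: metres it has come out of the top; 0 at rest, at most 0.020. Its spring (600 N/m) draws it back in as the gauge leaves the valve. The bottle's hidden pressure pushes it out some 8 to 18 mm when the cup is home.
- red_valve (a point): Centre of the flat steel valve plate (72 mm across) on top of the red air bottle, 120 mm above the table; z up. Bottle 80 mm diameter, fixed; blue and green ones are alike. A brass stem (10 mm) stands 28 mm above the plate, in a 16 mm collar 5 mm high; it sinks under 5 to 11 N. Home, the cup's rim lies on the plate round the stem: gauge_mid 48 mm above this point, some 10 mm of side play.
- coaster_top (a point): The centre of the top face of the round cork coaster (100 mm diameter, 6 mm thick, fixed to the table), z up. The gauge standing on it has gauge_mid 48 mm above this point.
Not all that is in view belongs to the job. There is more than one size of the part that bears gauge_mid; the job needs the middle-sized.

How it is judged (in metres and radians):
On the way:
1. the gauge sits home on the red bottle's valve, upright, with its rod pushed out, for half a second (value of joint gauge_rod above 0.006 m and z of gauge_mid in the frame of red_valve below 0.054 m and horizontal distance between gauge_mid and red_valve below 0.015 m and angle between gauge_mid's own z axis and vertical below 0.18 rad), for 0.5 s.
At the end, for the whole second after the job is handed in: The gauge stands upright (within 6 degrees) and still on the cork coaster, its axis within 28 mm of the coaster's centre, its cup's rim on the cork (within 4 mm), the rod drawn back in (under 3 mm) (horizontal distance between gauge_mid and coaster_top below 0.028 m and z of gauge_mid in the frame of coaster_top between 0.044 and 0.052 m and angle between gauge_mid's own z axis and vertical below 0.1 rad and value of joint gauge_rod below 0.003 m and linear speed of gauge below 0.02 m/s); the robot touches nothing.
It fails at once if the gauge is dropped (falls freely from more than about 30 mm) (linear speed of gauge above 0.75 m/s and contact force between gauge and the fingers below 0.05 N).
It also fails if it takes over 51 s, if anything falls off the work surface, if the arm or the gripper's body presses on something with over 40 N, if the wrist force passes 120 N, or if a joint passes its speed limit or range.

### The arm

A 6-joint arm with a two-finger parallel gripper is mounted at the origin on the work surface. World frame = base frame: x ahead of the robot, y to its left, z up, the work surface at z = 0. Lengths are in m, angles in degrees, forces in N, time in s.
With the tool pointing down it reaches from about 0.375 to 0.825 m from the base axis. Payload 5.5 kg.
Tool frame: the origin (TCP) lies midway between the tips of the shut fingers; the grasp point (between the pads) lies 19 mm behind it; z points along the fingers, y is the direction in which the jaws open and shut (so a half turn about z gives the same grasp; the last joint's range is limited). The gripper opens to 85 mm and grips with 20 to 120 N. Pads are 22 mm wide; open, the fingers measure 114 mm over their backs; the gripper's body (76 mm by 85 mm) begins 54 mm behind the grasp point. The pads swing forward as they close: fully open they stand 13 mm farther back than shut.
Start: joints at [67.036, 17.962, -2.699, 69.339, 0, 90], TCP at [0.234, 0.552, 0.231] pointing down, gripper open.
Joint ranges: [-152.73, 152.73], [-39.44, 99.34], [-58.76, 71.6], [-118.89, 123.64], [-81.53, 83.1], [-180, 180]. Speed limits (degrees/s): [136.94, 136.94, 172.46, 180, 180, 180].

### API

Orientations are given as a 3x3 rotation matrix whose columns are the frame's x, y, z axes.
In Python, from bench import observe, snapshot, get_calibration, sign_off, boxes_of, regions_of, pinpoint gives the robot as it stands.
- The arm moves only by the shell command python3 -m creep 'ROWS'. ROWS is JSON, a list of rows, each an object of numbers: "wx", "wy", "wz": the turn, a rotation vector about the world's x, y, z in rad; "dx", "dy", "dz": the shift along the world's x, y, z in mm; "claw": the finger opening in mm, from 0 to 85.4. In form: [{"wx": .., "wy": .., "wz": .., "dx": .., "dy": .., "dz": .., "claw": ..}, ...]. A call has 1 to 20 rows; each row is the pose to reach, as a shift and turn from the pose commanded when the call began; what a row does not reach only later rows make up. A row lasts 1/12 s, in which the tool goes at most 41.7 mm and 7.16 degrees, less where a joint would pass 70% of its speed; a pose out of reach is approached as far as the arm can. A call with a gripper value outside its range is refused whole. The fingers move at their own pace and stop on an object; the grip force is fixed at half the most. Time passes only in rows, so rows that repeat a pose let the fingers close. It gives the time, the measured TCP pose, the force and the opening at its end, in the units of the state.
- observe(): the state, without advancing time (a new reading comes with each control period).
- snapshot(name): name is "scene" or "top" or "wrist"; returns the picture (420x560x3 uint8, red, green, blue); there is no depth.
- get_calibration(name): a dict with "K" (3x3 intrinsics, pixels), "R" (3x3) and "t" (3): a world point X has camera coordinates R X + t; the wrist camera has in their place "hand_eye" (4x4, takes a point from camera to tool coordinates, whose origin is the TCP and whose axes are the flange's). Camera axes: x right, y down, z forward; pixel columns grow to the right and rows downward; lengths in m; the calibration is good to about 2 mm. A picture is of the moment at which its call begins: read the wrist's pose just before it. get_calibration takes no time and is no camera call.
- sign_off(): hands the job in, once; it reports no verdict.
Trained networks look in the newest picture that a camera, given by its name, has taken for a name from the list of things; names that differ only in an ending like _2 or _b are one class to them, and where a whole thing is asked for, a point or a joint stands for the part that bears it (a point fixed in the world has none). Each returns a list of dicts, best first, with "conf" (0 to 1); they miss things now and then, are a little off and sometimes report something else, mostly with a low value. They report only what shows in the picture. A call takes as long as a camera call. They do not tell look-alikes from the thing itself.
- boxes_of(camera, query): "pixel" ([column, row] in pixels, amid what is visible of it).
- regions_of(camera, query): "region" (420x560 bool, what is visible of it) and "pixel" ([column, row] in pixels, amid what is visible of it).
- pinpoint(camera, query): "pixel" ([column, row] in pixels: a listed point, or the origin of a listed thing).
The state is a dict: "clock": time; "joints": joint angles; "qvel": joint speeds; "joint_efforts": joint torques, N m; "ee_pos": TCP position; "tcp_rot": TCP orientation; "contact_force": force on the tool from outside, world axes, zero at the start; "wrist_torque": the same for the moment, N m; "width": finger opening in m.
Only numpy, scipy, OpenCV 4.12 (cv2) and the standard library are available. Lean on these libraries where they do the work, as an engineer would, in place of code of your own. Each camera call takes 0.05 s, during which the arm holds its last target.

## Working session

There is one attempt and no reset: what is moved stays moved. The work goes in short steps, Python scripts to look and compute and a shell command to move; the robot and the scene stay as the last step left them, time stands still between calls to the robot, and variables do not carry over. Pictures are saved under pics/ and viewed, and the job is handed in when it is done.

```bash
mkdir -p pics; ls
python3 - <<'E'
from bench import *
import cv2, numpy as np
s=observe(); print(s)
for n in ["scene","top","wrist"]:
    im=snapshot(n); cv2.imwrite(f"pics/{n}0.png",im[:,:,::-1])
    c=get_calibration(n); print(n,{k:np.round(np.array(v),4).tolist() for k,v in c.items()})
    for q in ["gauge_mid","red_valve","coaster_top"]:
        print(q,[(np.round(d["pixel"],1).tolist(),round(d["conf"],2)) for d in pinpoint(n,q)])
E
```

```text
pics
{'clock': 0.0, 'joints': array([ 6.70369267e+01,  1.80026990e+01, -2.75238952e+00,  6.93397762e+01,
        1.77773468e-03,  9.00018784e+01]), 'qvel': array([-0.01252912,  0.00394844,  0.11125811,  0.06898312, -0.06127845,
        0.01898623]), 'joint_efforts': array([ 6.47110319e-04, -5.39582956e+01,  3.39753199e+01,  1.88873406e-02,
        4.14300584e-04, -2.29906419e-05]), 'ee_pos': array([0.23385492, 0.5519427 , 0.23046424]), 'tcp_rot': array([[-9.20743674e-01,  3.90167441e-01, -6.74519835e-04],
       [ 3.90168023e-01,  9.20742432e-01, -1.51239179e-03],
       [ 3.09729997e-05, -1.65570124e-03, -9.99998629e-01]]), 'contact_force': array([-0.08810843,  0.0359574 , -0.16536384]), 'wrist_torque': array([-0.0106846 ,  0.05552423,  0.00116093]), 'width': 0.08563964048265886}
scene {'K': [[477.6587, 0.0, 288.4909], [0.0, 477.6587, 210.5575], [0.0, 0.0, 1.0]], 'R': [[0.7407, 0.6717, -0.0152], [0.5736, -0.644, -0.5062], [-0.3498, 0.3662, -0.8623]], 't': [-0.3648, -0.2368, 1.106]}
gauge_mid [([214.4, 195.4], 0.93), ([227.3, 236.8], 0.81), ([274.8, 251.4], 0.71)]
red_valve [([362.7, 241.7], 0.93)]
coaster_top [([301.3, 200.3], 0.87)]
top {'K': [[441.0032, 0.0, 280.3892], [0.0, 441.0032, 207.539], [0.0, 0.0, 1.0]], 'R': [[-0.0064, -1.0, -0.0011], [-0.993, 0.0064, -0.1177], [0.1177, 0.0003, -0.993]], 't': [-0.0107, 0.4981, 1.0557]}
gauge_mid [([296.9, 267.6], 0.94), ([297.8, 205.1], 0.57), ([319.4, 234.5], 0.51)]
red_valve [([260.0, 144.8], 0.81)]
coaster_top [([247.8, 224.0], 0.72)]
wrist {'K': [[304.6171, 0.0, 276.1181], [0.0, 304.6171, 212.4297], [0.0, 0.0, 1.0]], 'hand_eye': [[0.0005, -0.9521, -0.3058, 0.0783], [1.0, 0.0003, 0.0007, -0.0001], [-0.0005, -0.3058, 0.9521, -0.143], [0.0, 0.0, 0.0, 1.0]]}
gauge_mid []
red_valve []
coaster_top []
```

View pics/scene0.png

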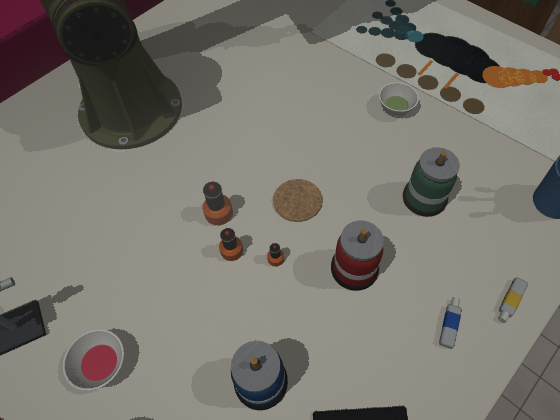

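View pics/top0.png

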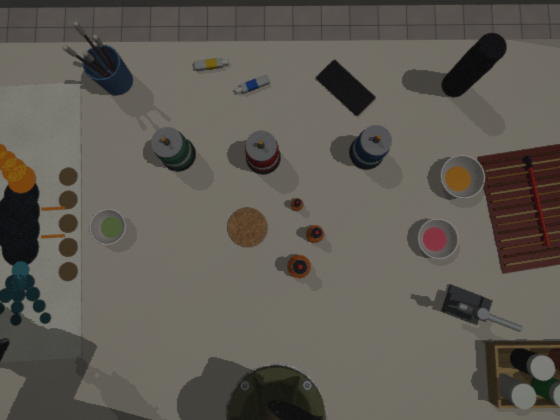

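```bash
cat > h.py <<'E'
from bench import *
import cv2, numpy as np
def ray(n,p):
    c=get_calibration(n);K,R,t=[np.array(c[k],float) for k in "KRt"]
    o=-R.T@t; d=R.T@np.linalg.inv(K)@np.array([p[0],p[1],1.]); return o,d/np.linalg.norm(d)
def atz(n,p,z):
    o,d=ray(n,p); return o+d*(z-o[2])/d[2]
def tri(obs):
    A=np.zeros((3,3));b=np.zeros(3);rs=[ray(*x) for x in obs]
    for o,d in rs:
        P=np.eye(3)-np.outer(d,d);A+=P;b+=P@o
    X=np.linalg.solve(A,b)
    return X,[np.linalg.norm((np.eye(3)-np.outer(d,d))@(X-o)) for o,d in rs]
def proj(n,X):
    c=get_calibration(n);K,R,t=[np.array(c[k],float) for k in "KRt"]
    u=K@(R@np.array(X)+t);return u[:2]/u[2]
E
python3 - <<'E'
from h import *
np.set_printoptions(precision=4,suppress=True)
S=[(214.4,195.4),(227.3,236.8),(274.8,251.4)];T=[(296.9,267.6),(297.8,205.1),(319.4,234.5)]
for s in S:
  for t in T: print(s,t,*tri([("scene",s),("top",t)]))
for n,p,z in [("scene",(362.7,241.7),.12),("top",(260,144.8),.12),("scene",(301.3,200.3),.006),("top",(247.8,224),.006)]: print(n,atz(n,p,z))
a=cv2.imread("pics/scene0.png");b=cv2.imread("pics/top0.png")
cv2.imwrite("pics/crop.png",np.hstack([cv2.resize(a[130:310,170:310],(400,514),interpolation=2),cv2.resize(b[170:306,250:356],(400,514),interpolation=2)]))
E
```

```text
(214.4, 195.4) (296.9, 267.6) [ 0.3512 -0.0529  0.0552] [np.float64(0.0010719381746424914), np.float64(0.0010719381746425432)]
(214.4, 195.4) (297.8, 205.1) [ 0.4632 -0.0795  0.2242] [np.float64(0.03463119372226575), np.float64(0.0346311937222657)]
(214.4, 195.4) (319.4, 234.5) [ 0.4225 -0.0956  0.1807] [np.float64(0.0001756252481618575), np.float64(0.00017562524816186551)]
(227.3, 236.8) (296.9, 267.6) [ 0.3509 -0.055  -0.1171] [np.float64(0.0038038696418991875), np.float64(0.003803869641899159)]
(227.3, 236.8) (297.8, 205.1) [ 0.4767 -0.0844  0.1137] [np.float64(0.03512754942342745), np.float64(0.03512754942342745)]
(227.3, 236.8) (319.4, 234.5) [ 0.4318 -0.1031  0.0569] [np.float64(0.003922909425482889), np.float64(0.003922909425482953)]
(274.8, 251.4) (296.9, 267.6) [ 0.3886 -0.022  -0.1908] [np.float64(0.056539087308061016), np.float64(0.056539087308060995)]
(274.8, 251.4) (297.8, 205.1) [ 0.5058 -0.0552  0.0247] [np.float64(0.0022419998641918086), np.float64(0.0022419998641917223)]
(274.8, 251.4) (319.4, 234.5) [ 0.4654 -0.0782  0.0007] [np.float64(0.046461376518723), np.float64(0.04646137651872306)]
scene [0.6373 0.0257 0.12  ]
top [0.6324 0.0319 0.12  ]
scene [0.4626 0.0717 0.006 ]
top [0.4599 0.068  0.006 ]
```

View pics/crop.png

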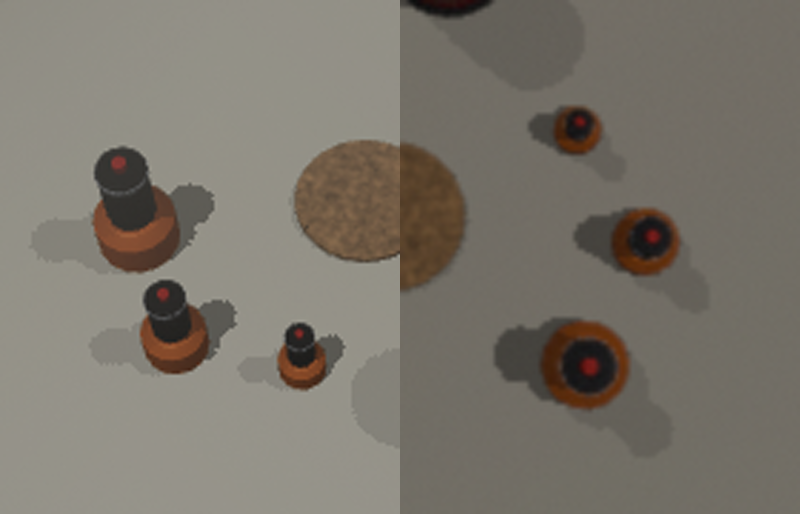

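Three gauges are in view: the large one at scene (214,195) and top (297,268), the middle one at scene (230,240) and top (316,234), and the small one at scene (275,253) and top (297,205). The middle one is meant. Its cup is about 17.5 px across in the top view, which gives about 42 mm, and its triangulated mid-height is about 0.05 m. Next I'll refine the positions.

Run:
```python
from h import *
np.set_printoptions(precision=4,suppress=True)
M=np.array([.431,-.1025,.048]);V=np.array([.635,.029,.12])
def zoom(n,c,r,f):
    im=cv2.imread(f"pics/{n}0.png");M_=np.float32([[f,0,200-f*c[0]],[0,f,200-f*c[1]]])
    im=cv2.warpAffine(im,M_,(400,400),flags=cv2.INTER_CUBIC); return im
def circ(im,n,c,f,X,r,col):
    for a in np.linspace(0,2*np.pi,60):
        p=proj(n,X+r*np.array([np.cos(a),np.sin(a),0]));q=(p-np.array(c))*f+200
        cv2.circle(im,(int(q[0]),int(q[1])),1,col,-1)
rows=[]
for n,c in [("scene",(362,241)),("top",(261,142))]:
    im=zoom(n,c,0,8); circ(im,n,c,8,V,.036,(0,255,0)); circ(im,n,c,8,V+[0,0,.028],.005,(255,255,0)); rows.append(im)
cv2.imwrite("pics/v.png",np.hstack(rows))
rows=[]
for n,c in [("scene",(229,242)),("top",(316,234))]:
    im=zoom(n,c,0,8); circ(im,n,c,8,M*[1,1,0],.022,(0,255,0)); circ(im,n,c,8,M+[0,0,.022],.013,(255,255,0)); circ(im,n,c,8,M+[0,0,.027],.004,(255,255,255)); rows.append(im)
cv2.imwrite("pics/m.png",np.hstack(rows))
for n,q in [("top","coaster_top"),("scene","coaster_top"),("scene","red_valve"),("top","red_valve"),("top","gauge_mid"),("scene","gauge_mid")]:
    print(n,q,[(np.round(d["pixel"],1),round(d["conf"],2),int(d["region"].sum())) for d in regions_of(n,q)])
# coaster by colour
for n,c in [("scene",(300,200)),("top",(247,227))]:
    im=cv2.imread(f"pics/{n}0.png");hs=cv2.cvtColor(im,cv2.COLOR_BGR2HSV)
    m=(hs[...,1]>75).astype(np.uint8);k,l,st,ce=cv2.connectedComponentsWithStats(m)
    i=l[c[1],c[0]];print(n,st[i],ce[i],atz(n,ce[i],.006))
```

```text
top coaster_top [(array([247. , 223.2]), 0.88, 1221)]
scene coaster_top [(array([298.7, 199.1]), 0.61, 1587)]
scene red_valve [(array([359.6, 255.8]), 0.88, 2785)]
top red_valve [(array([262.4, 152.9]), 0.82, 1256)]
top gauge_mid [(array([297.4, 268.7]), 0.95, 390), (array([316.2, 234.8]), 0.52, 240), (array([297.2, 206.2]), 0.43, 129)]
scene gauge_mid [(array([277.1, 258.4]), 0.77, 283), (array([216.6, 205.2]), 0.63, 1003), (array([229.5, 245.4]), 0.58, 577)]
scene [ 273  179   49   42 1602] [297.2566 199.8814] [0.4558 0.0671 0.006 ]
top [ 228  208   39   39 1218] [246.9343 226.8645] [0.4527 0.0701 0.006 ]
```

View pics/v.png

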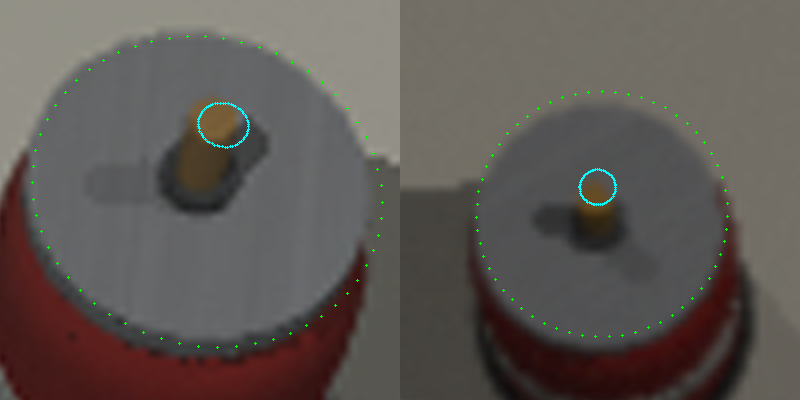

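View pics/m.png

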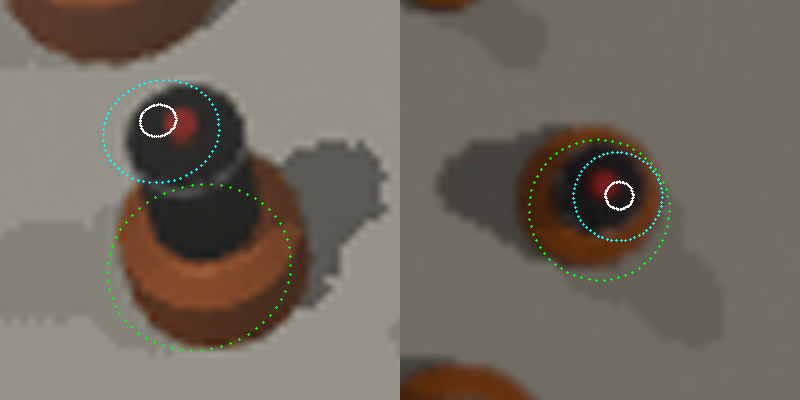

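```bash
python3 -m creep '[{"dx":20,"dy":-20,"wz":0.05,"claw":60},{"dx":45,"dy":-50,"wz":0.1,"claw":60},{"dx":70,"dy":-80,"wz":0.15,"claw":60},{"dx":95,"dy":-112,"wz":0.2,"claw":60},{"dx":120,"dy":-144,"wz":0.25,"claw":60},{"dx":145,"dy":-176,"wz":0.3,"claw":60},{"dx":168,"dy":-210,"wz":0.35,"claw":60},{"dx":185,"dy":-245,"wz":0.4,"claw":60},{"dx":190,"dy":-285,"wz":0.4,"claw":60},{"dx":190,"dy":-325,"wz":0.4,"claw":60},{"dx":192,"dy":-365,"wz":0.4,"claw":60},{"dx":194,"dy":-405,"wz":0.4,"claw":60},{"dx":196,"dy":-445,"wz":0.4,"claw":60},{"dx":198,"dy":-485,"wz":0.4,"claw":60},{"dx":200,"dy":-525,"wz":0.4,"claw":60},{"dx":200,"dy":-565,"wz":0.4,"claw":60},{"dx":200,"dy":-605,"wz":0.4,"claw":60},{"dx":200,"dy":-635,"wz":0.4,"claw":60},{"dx":200,"dy":-650,"wz":0.4,"claw":60},{"dx":200,"dy":-650,"wz":0.4,"claw":60}]'
python3 - <<'E'
from h import *
s=observe();print(s["clock"],s["ee_pos"],s["tcp_rot"],s["joints"],s["contact_force"])
im=snapshot("wrist");cv2.imwrite("pics/w1.png",im[:,:,::-1])
h=get_calibration("wrist");H=np.array(h["hand_eye"]);K=np.array(h["K"])
T=np.eye(4);T[:3,:3]=s["tcp_rot"];T[:3,3]=s["ee_pos"];C=T@H
def atzw(p,z):
    d=C[:3,:3]@np.linalg.inv(K)@np.array([*p,1.]);o=C[:3,3];return o+d*(z-o[2])/d[2]
for q,z in [("gauge_mid",.048),("red_valve",.12),("coaster_top",.006)]:
    for d in pinpoint("wrist",q):print(q,d["pixel"],d["conf"],atzw(d["pixel"],z))
def pw(X):
    u=K@(np.linalg.inv(C)@np.array([*X,1.]))[:3];return u[:2]/u[2]
big=im[:,:,::-1].copy()
for X,r in [((.434,-.0985,0),.022),((.434,-.0985,.07),.013),((.434,-.0985,.075),.004)]:
    for a in np.linspace(0,6.28,60):
        p=pw(np.array(X)+r*np.array([np.cos(a),np.sin(a),0]));
        if 0<=p[0]<560 and 0<=p[1]<420: big[int(p[1]),int(p[0])]=(0,255,0)
cv2.imwrite("pics/w1o.png",cv2.resize(big,(784,588)))
E
```

```text
0.9 [0.23411116 0.55245991 0.23133054] [[-9.20745093e-01  3.90164667e-01  8.27408845e-05]
 [ 3.90164670e-01  9.20745095e-01  3.11049066e-05]
 [-6.40472280e-05  6.09222600e-05 -9.99999996e-01]] [ 6.70366706e+01  1.79606033e+01 -2.69679878e+00  6.93391074e+01
 -3.66972216e-03  9.00014165e+01] [0.09317396 0.30429727 0.10536976]invalid input
```

View pics/w1o.png

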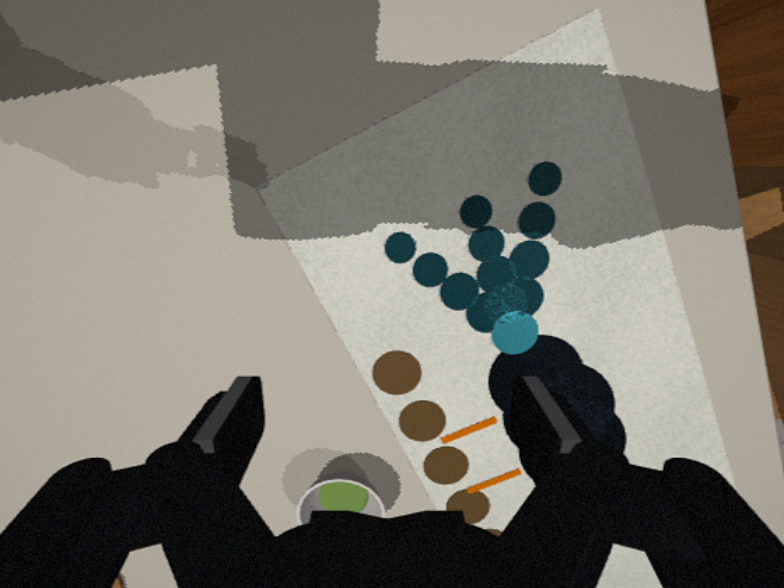

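The call was refused, probably because every key is needed. The wrist view shows only the painting and the green bowl, with nothing relevant in it.

```bash
python3 -m creep '[{"wx":0,"wy":0,"wz":0.05,"dx":20,"dy":-20,"dz":0,"claw":60},{"wx":0,"wy":0,"wz":0.1,"dx":45,"dy":-50,"dz":0,"claw":60},{"wx":0,"wy":0,"wz":0.15,"dx":70,"dy":-80,"dz":0,"claw":60},{"wx":0,"wy":0,"wz":0.2,"dx":95,"dy":-112,"dz":0,"claw":60},{"wx":0,"wy":0,"wz":0.25,"dx":120,"dy":-144,"dz":0,"claw":60},{"wx":0,"wy":0,"wz":0.3,"dx":145,"dy":-176,"dz":0,"claw":60},{"wx":0,"wy":0,"wz":0.35,"dx":168,"dy":-210,"dz":0,"claw":60},{"wx":0,"wy":0,"wz":0.4,"dx":185,"dy":-245,"dz":0,"claw":60},{"wx":0,"wy":0,"wz":0.4,"dx":190,"dy":-285,"dz":0,"claw":60},{"wx":0,"wy":0,"wz":0.4,"dx":190,"dy":-325,"dz":0,"claw":60},{"wx":0,"wy":0,"wz":0.4,"dx":192,"dy":-365,"dz":0,"claw":60},{"wx":0,"wy":0,"wz":0.4,"dx":194,"dy":-405,"dz":0,"claw":60},{"wx":0,"wy":0,"wz":0.4,"dx":196,"dy":-445,"dz":0,"claw":60},{"wx":0,"wy":0,"wz":0.4,"dx":198,"dy":-485,"dz":0,"claw":60},{"wx":0,"wy":0,"wz":0.4,"dx":200,"dy":-525,"dz":0,"claw":60},{"wx":0,"wy":0,"wz":0.4,"dx":200,"dy":-565,"dz":0,"claw":60},{"wx":0,"wy":0,"wz":0.4,"dx":200,"dy":-605,"dz":0,"claw":60},{"wx":0,"wy":0,"wz":0.4,"dx":200,"dy":-635,"dz":0,"claw":60},{"wx":0,"wy":0,"wz":0.4,"dx":200,"dy":-650,"dz":0,"claw":60},{"wx":0,"wy":0,"wz":0.4,"dx":200,"dy":-650,"dz":0,"claw":60}]'
cat >> h.py <<'E'
def wrist(name,things):
    s=observe();np.set_printoptions(precision=4,suppress=True)
    print(s["clock"],s["ee_pos"],s["tcp_rot"][:,1],s["joints"],s["contact_force"],s["width"])
    im=snapshot("wrist")[:,:,::-1].copy()
    h=get_calibration("wrist");H=np.array(h["hand_eye"]);K=np.array(h["K"])
    T=np.eye(4);T[:3,:3]=s["tcp_rot"];T[:3,3]=s["ee_pos"];C=T@H
    def atzw(p,z):
        d=C[:3,:3]@np.linalg.inv(K)@np.array([*p,1.]);o=C[:3,3];return o+d*(z-o[2])/d[2]
    for q,z in [("gauge_mid",.048),("red_valve",.12),("coaster_top",.006)]:
        for d in pinpoint("wrist",q):print(q,d["pixel"],d["conf"],atzw(d["pixel"],z))
    for X,r in things:
        for a in np.linspace(0,6.28,60):
            u=K@(np.linalg.inv(C)@np.array([X[0]+r*np.cos(a),X[1]+r*np.sin(a),X[2],1.]))[:3];p=u[:2]/u[2]
            if 0<=p[0]<560 and 0<=p[1]<420: im[int(p[1]),int(p[0])]=(0,255,0)
    cv2.imwrite(f"pics/{name}.png",cv2.resize(im,(784,588)))
E
python3 - <<'E'
from h import *
wrist("w2",[((.434,-.0985,0),.022),((.434,-.0985,.07),.013),((.434,-.0985,.075),.004)])
E
```

```text
clock: 2.77
ee_pos: [0.434, -0.1004, 0.2314]
tcp_rot: [[-1.0, 0.005, 0.0], [0.005, 1.0, -0.001], [-0.0, -0.001, -1.0]]
contact_force: [-0.1, 1.2, -0.2]
width: 0.0599
2.7667 [ 0.434  -0.1004  0.2314] [ 0.0054  1.     -0.0011] [-12.9851   1.2747 -22.6864  66.0006  -0.0552 -12.6765] [-0.1156  1.1968 -0.2016] 0.05988069271330641
gauge_mid [319.1, 115.0] 0.65 [ 0.3565 -0.0563  0.048 ]
gauge_mid [311.9, 246.6] 0.62 [ 0.5028 -0.0591  0.048 ]
gauge_mid [280.0, 190.5] 0.6 [ 0.4354 -0.0962  0.048 ]
red_valve [399.2, 384.6] 0.91 [0.632  0.0305 0.12  ]
coaster_top [412.5, 196.5] 0.77 [0.4541 0.0697 0.006 ]
```

View pics/w2.png

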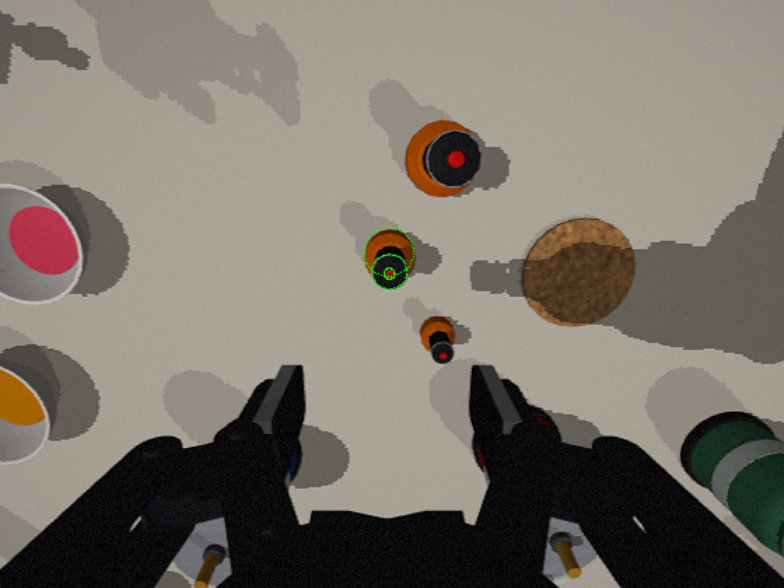

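The overlay at wrist (389,255) sits on the middle gauge, so I'm going down to grasp it.

```bash
python3 -m creep '[{"wx":0,"wy":0,"wz":0,"dx":0,"dy":-1,"dz":-35,"claw":60},{"wx":0,"wy":0,"wz":0,"dx":0,"dy":-1,"dz":-70,"claw":60},{"wx":0,"wy":0,"wz":0,"dx":0,"dy":-1,"dz":-105,"claw":60},{"wx":0,"wy":0,"wz":0,"dx":0,"dy":-1,"dz":-140,"claw":60},{"wx":0,"wy":0,"wz":0,"dx":0,"dy":-1,"dz":-165,"claw":60},{"wx":0,"wy":0,"wz":0,"dx":0,"dy":-1,"dz":-185,"claw":60},{"wx":0,"wy":0,"wz":0,"dx":0,"dy":-1,"dz":-195,"claw":60},{"wx":0,"wy":0,"wz":0,"dx":0,"dy":-1,"dz":-198,"claw":60},{"wx":0,"wy":0,"wz":0,"dx":0,"dy":-1,"dz":-198,"claw":60},{"wx":0,"wy":0,"wz":0,"dx":0,"dy":-1,"dz":-198,"claw":30},{"wx":0,"wy":0,"wz":0,"dx":0,"dy":-1,"dz":-198,"claw":10},{"wx":0,"wy":0,"wz":0,"dx":0,"dy":-1,"dz":-198,"claw":10},{"wx":0,"wy":0,"wz":0,"dx":0,"dy":-1,"dz":-198,"claw":10},{"wx":0,"wy":0,"wz":0,"dx":0,"dy":-1,"dz":-198,"claw":10},{"wx":0,"wy":0,"wz":0,"dx":0,"dy":-1,"dz":-198,"claw":10},{"wx":0,"wy":0,"wz":0,"dx":0,"dy":-1,"dz":-198,"claw":10}]'
python3 - <<'E'
from h import *
wrist("w3",[])
im=snapshot("scene")[:,:,::-1];cv2.imwrite("pics/s3.png",cv2.resize(im[130:310,140:320],(560,560)))
E
```

```text
clock: 4.3
ee_pos: [0.4352, -0.0985, 0.0345]
tcp_rot: [[-1.0, 0.001, 0.002], [0.001, 1.0, 0.0], [-0.002, 0.0, -1.0]]
contact_force: [-1.6, 1.0, 6.2]
width: 0.0247
4.3 [ 0.4352 -0.0985  0.0345] [0.0007 1.     0.0002] [-12.7884  12.0783 -38.9894  38.8064   0.0393 -12.7455] [-1.6456  1.0107  6.2203] 0.02474850172651342
gauge_mid [391.1, 110.4] 0.81 [ 0.3552 -0.0522  0.048 ]
gauge_mid [278.0, 282.2] 0.58 [ 0.4337 -0.0976  0.048 ]
coaster_top [542.1, 275.5] 0.79 [0.4541 0.0701 0.006 ]
```

View pics/w3.png

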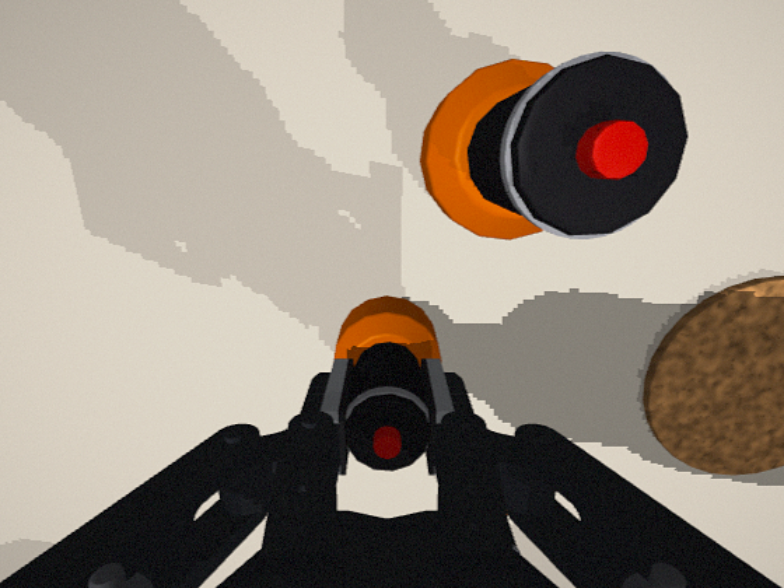

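View pics/s3.png

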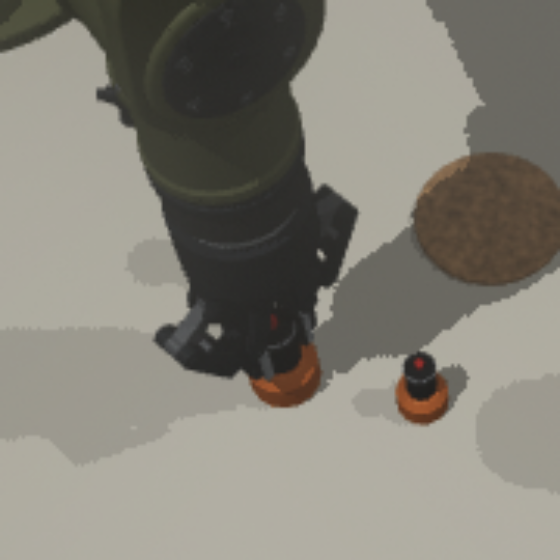

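The barrel is between the pads and the opening is 24.7 mm, so it's held. Next I lift it and move over the red valve.

```bash
python3 -m creep '[{"wx":0,"wy":0,"wz":0,"dx":0,"dy":0,"dz":10,"claw":10},{"wx":0,"wy":0,"wz":0,"dx":0,"dy":0,"dz":30,"claw":10},{"wx":0,"wy":0,"wz":0,"dx":0,"dy":0,"dz":60,"claw":10},{"wx":0,"wy":0,"wz":0,"dx":0,"dy":0,"dz":95,"claw":10},{"wx":0,"wy":0,"wz":0,"dx":0,"dy":0,"dz":130,"claw":10},{"wx":0,"wy":0,"wz":0,"dx":0,"dy":0,"dz":160,"claw":10},{"wx":0,"wy":0,"wz":0,"dx":10,"dy":7,"dz":175,"claw":10},{"wx":0,"wy":0,"wz":0,"dx":35,"dy":22,"dz":180,"claw":10},{"wx":0,"wy":0,"wz":0,"dx":65,"dy":42,"dz":180,"claw":10},{"wx":0,"wy":0,"wz":0,"dx":95,"dy":61,"dz":180,"claw":10},{"wx":0,"wy":0,"wz":0,"dx":125,"dy":81,"dz":180,"claw":10},{"wx":0,"wy":0,"wz":0,"dx":155,"dy":100,"dz":180,"claw":10},{"wx":0,"wy":0,"wz":0,"dx":178,"dy":115,"dz":180,"claw":10},{"wx":0,"wy":0,"wz":0,"dx":192,"dy":124,"dz":180,"claw":10},{"wx":0,"wy":0,"wz":0,"dx":198,"dy":128,"dz":180,"claw":10},{"wx":0,"wy":0,"wz":0,"dx":198,"dy":128,"dz":180,"claw":10},{"wx":0,"wy":0,"wz":0,"dx":198,"dy":128,"dz":180,"claw":10},{"wx":0,"wy":0,"wz":0,"dx":198,"dy":128,"dz":180,"claw":10}]'
python3 - <<'E'
from h import *
wrist("w4",[((.632,.03,.12),.036),((.632,.03,.148),.005)])
a=snapshot("scene")[:,:,::-1];b=snapshot("top")[:,:,::-1]
cv2.imwrite("pics/s4.png",np.hstack([cv2.resize(a[130:310,280:440],(400,450)),cv2.resize(b[80:220,200:324],(400,450))]))
E
```

```text
clock: 6.05
ee_pos: [0.631, 0.0287, 0.2134]
tcp_rot: [[-1.0, 0.002, -0.001], [0.002, 1.0, -0.0], [0.001, -0.0, -1.0]]
contact_force: [0.7, -0.1, -1.7]
width: 0.0244
6.05 [0.631  0.0287 0.2134] [ 0.0016  1.     -0.0003] [ 2.6117 21.8461  0.4132 68.619  -0.0164  2.7012] [ 0.6708 -0.1494 -1.712 ] 0.024354692527804436
gauge_mid [279.3, 284.0] 0.89 [0.738  0.0323 0.048 ]
red_valve [278.2, 219.8] 0.71 [0.6349 0.0304 0.12  ]
coaster_top [314.3, 10.9] 0.67 [0.4542 0.067  0.006 ]
```

View pics/w4.png

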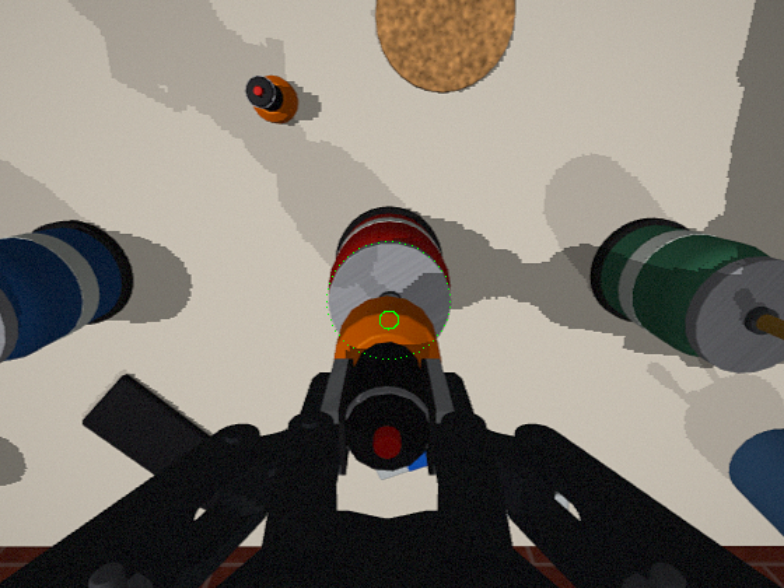

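View pics/s4.png

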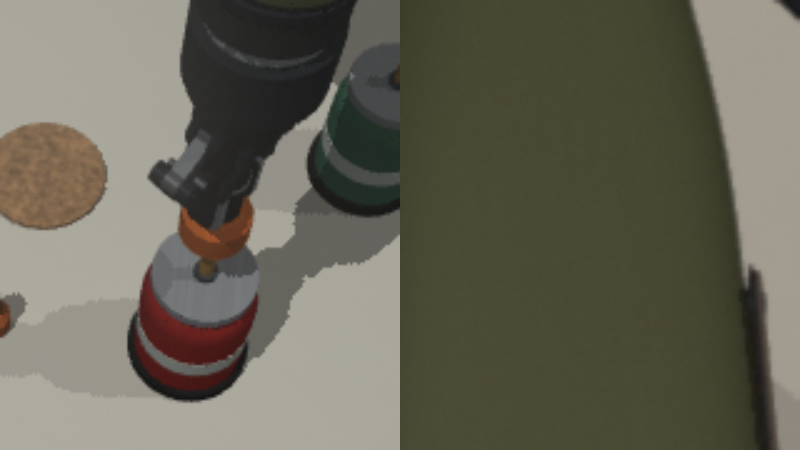

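The plate outline matches the wrist view at (389,300), so I lower the gauge onto the stem.

```bash
python3 -m creep '[{"wx":0,"wy":0,"wz":0,"dx":0,"dy":1,"dz":-10,"claw":10},{"wx":0,"wy":0,"wz":0,"dx":0,"dy":1,"dz":-20,"claw":10},{"wx":0,"wy":0,"wz":0,"dx":0,"dy":1,"dz":-30,"claw":10},{"wx":0,"wy":0,"wz":0,"dx":0,"dy":1,"dz":-38,"claw":10},{"wx":0,"wy":0,"wz":0,"dx":0,"dy":1,"dz":-44,"claw":10},{"wx":0,"wy":0,"wz":0,"dx":0,"dy":1,"dz":-49,"claw":10},{"wx":0,"wy":0,"wz":0,"dx":0,"dy":1,"dz":-53,"claw":10},{"wx":0,"wy":0,"wz":0,"dx":0,"dy":1,"dz":-55,"claw":10},{"wx":0,"wy":0,"wz":0,"dx":0,"dy":1,"dz":-55,"claw":10}]'
python3 - <<'E'
from h import *
wrist("w5",[])
a=snapshot("scene")[:,:,::-1]
cv2.imwrite("pics/s5.png",cv2.resize(a[130:310,280:440],(533,600)))
E
```

```text
clock: 7.1
ee_pos: [0.6314, 0.0305, 0.1585]
tcp_rot: [[-1.0, 0.001, -0.001], [0.001, 1.0, 0.0], [0.001, 0.0, -1.0]]
contact_force: [-4.5, 0.5, 7.2]
width: 0.025
7.1 [0.6314 0.0305 0.1585] [0.0007 1.     0.    ] [ 2.7598 23.4678 -4.4846 62.0995  0.0051  2.8015] [-4.4885  0.5373  7.2013] 0.024950377515161565
gauge_mid [170.1, 57.7] 0.93 [ 0.5123 -0.0491  0.048 ]
gauge_mid [282.2, 281.2] 0.81 [0.7025 0.0363 0.048 ]
```

View pics/s5.png

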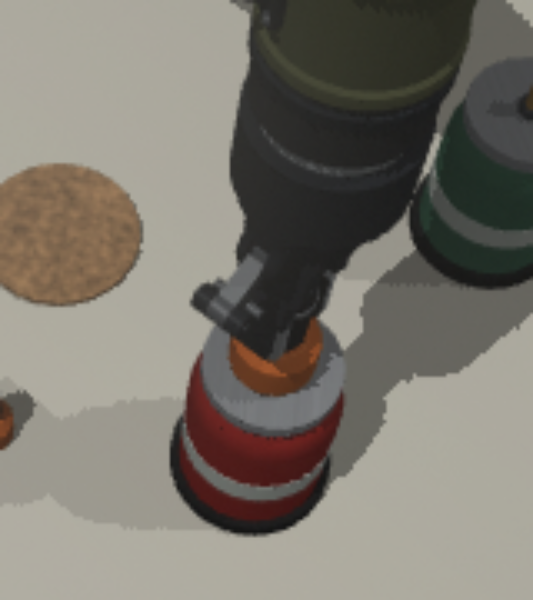

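View pics/w5.png

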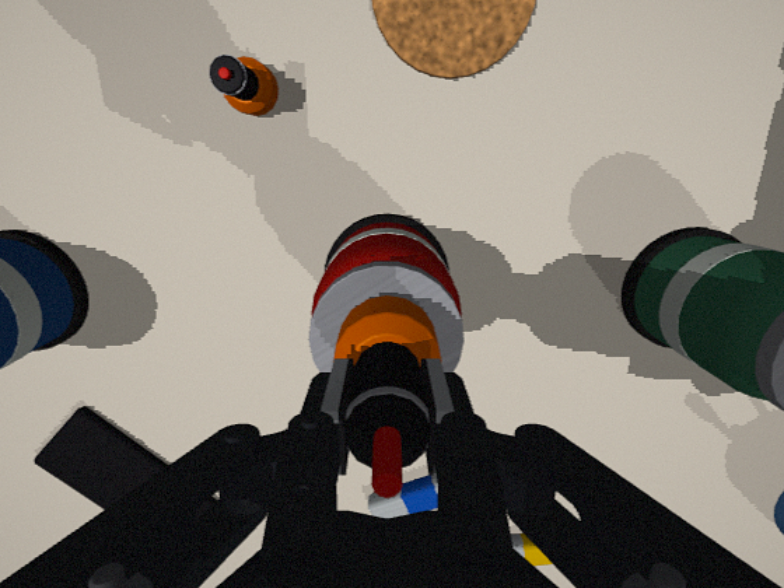

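The rod is out, at wrist (388,460), and the cup is about 4 mm short of home. I press on and hold.

```bash
python3 -m creep '[{"wx":0,"wy":0,"wz":0,"dx":0,"dy":0,"dz":-2,"claw":10},{"wx":0,"wy":0,"wz":0,"dx":0,"dy":0,"dz":-4,"claw":10},{"wx":0,"wy":0,"wz":0,"dx":0,"dy":0,"dz":-5,"claw":10},{"wx":0,"wy":0,"wz":0,"dx":0,"dy":0,"dz":-6,"claw":10},{"wx":0,"wy":0,"wz":0,"dx":0,"dy":0,"dz":-6,"claw":10},{"wx":0,"wy":0,"wz":0,"dx":0,"dy":0,"dz":-6,"claw":10}]'
python3 - <<'E'
from h import *
wrist("w6",[])
E
```

```text
clock: 7.85
ee_pos: [0.6317, 0.0305, 0.1546]
tcp_rot: [[-1.0, 0.001, 0.001], [0.001, 1.0, 0.0], [-0.001, 0.0, -1.0]]
contact_force: [-8.8, -0.6, 15.9]
width: 0.0245
7.85 [0.6317 0.0305 0.1546] [0.0008 1.     0.0001] [ 2.7607 23.5508 -4.89   61.5127  0.0039  2.8041] [-8.8219 -0.6253 15.8959] 0.02454794717923066
gauge_mid [167.9, 57.1] 0.97 [ 0.5131 -0.0494  0.048 ]
gauge_mid [279.7, 282.4] 0.87 [0.702  0.0339 0.048 ]
```

View pics/w6.png

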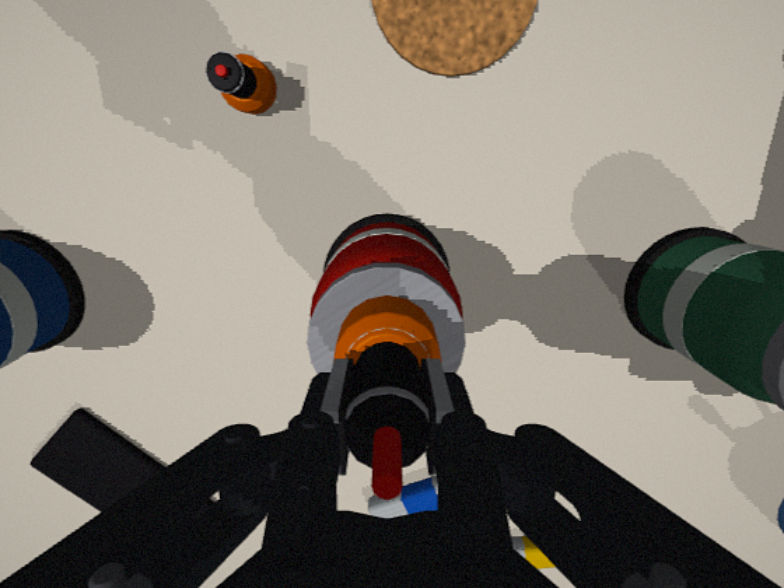

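The force rose from 7 to 16 N and TCP z is 0.1546, which matches home (0.1545). I press 2 mm further and hold for over a second.

```bash
python3 -m creep '[{"wx":0,"wy":0,"wz":0,"dx":0,"dy":0,"dz":-1,"claw":10},{"wx":0,"wy":0,"wz":0,"dx":0,"dy":0,"dz":-2,"claw":10},{"wx":0,"wy":0,"wz":0,"dx":0,"dy":0,"dz":-2,"claw":10},{"wx":0,"wy":0,"wz":0,"dx":0,"dy":0,"dz":-2,"claw":10},{"wx":0,"wy":0,"wz":0,"dx":0,"dy":0,"dz":-2,"claw":10},{"wx":0,"wy":0,"wz":0,"dx":0,"dy":0,"dz":-2,"claw":10},{"wx":0,"wy":0,"wz":0,"dx":0,"dy":0,"dz":-2,"claw":10},{"wx":0,"wy":0,"wz":0,"dx":0,"dy":0,"dz":-2,"claw":10},{"wx":0,"wy":0,"wz":0,"dx":0,"dy":0,"dz":-2,"claw":10},{"wx":0,"wy":0,"wz":0,"dx":0,"dy":0,"dz":-2,"claw":10},{"wx":0,"wy":0,"wz":0,"dx":0,"dy":0,"dz":-2,"claw":10},{"wx":0,"wy":0,"wz":0,"dx":0,"dy":0,"dz":-2,"claw":10},{"wx":0,"wy":0,"wz":0,"dx":0,"dy":0,"dz":-2,"claw":10},{"wx":0,"wy":0,"wz":0,"dx":0,"dy":0,"dz":-2,"claw":10},{"wx":0,"wy":0,"wz":0,"dx":0,"dy":0,"dz":-2,"claw":10},{"wx":0,"wy":0,"wz":0,"dx":0,"dy":0,"dz":-2,"claw":10}]'
python3 - <<'E'
from h import *
wrist("w7",[((.632,.03,.12),.036)])
a=snapshot("scene")[:,:,::-1]
cv2.imwrite("pics/s7.png",cv2.resize(a[190:300,310:410],(545,600),interpolation=2))
E
```

```text
clock: 9.38
ee_pos: [0.6318, 0.0305, 0.1545]
tcp_rot: [[-1.0, 0.001, 0.002], [0.001, 1.0, 0.0], [-0.002, 0.0, -1.0]]
contact_force: [-14.2, -0.0, 26.7]
width: 0.0247
9.3833 [0.6318 0.0305 0.1545] [0.0007 1.     0.0002] [ 2.7613 23.4991 -4.9816 61.4018  0.0049  2.8029] [-14.1924  -0.0262  26.6565] 0.02470869115694361
gauge_mid [278.6, 283.7] 0.76 [0.7035 0.0329 0.048 ]
gauge_mid [166.6, 54.3] 0.59 [ 0.5114 -0.05    0.048 ]
```

View pics/s7.png

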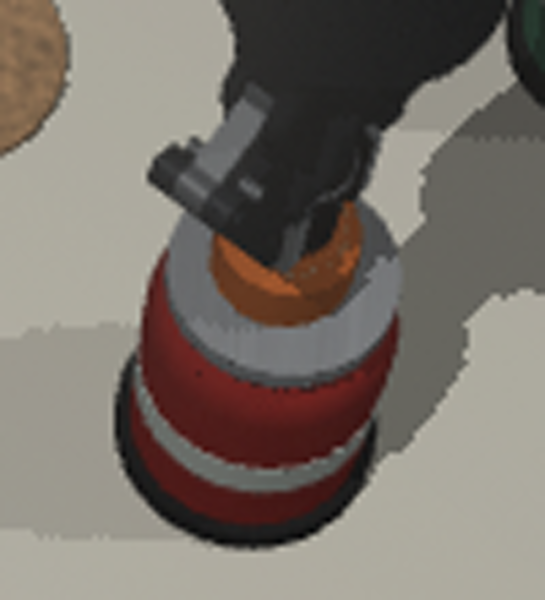

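View pics/w7.png

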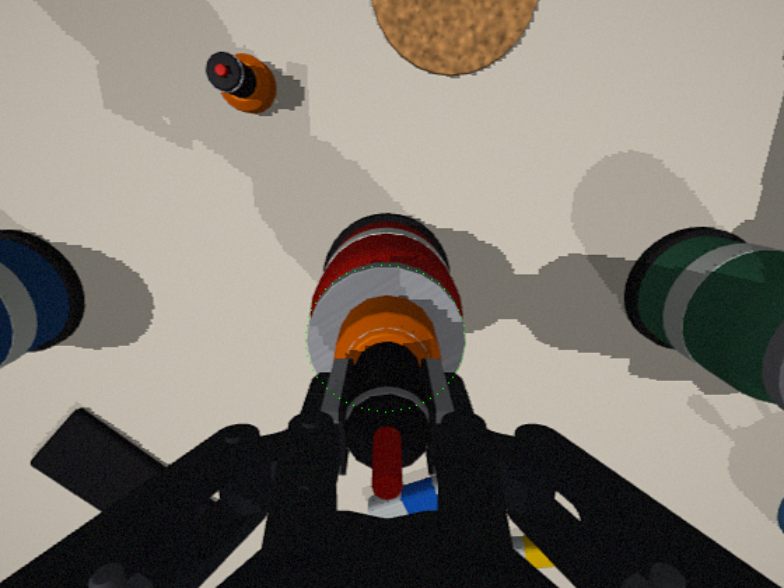

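The gauge is home. z hasn't changed under 27 N, the cup is centred on the plate and the rod is out. Next I lift it and go to the coaster.

```bash
python3 -m creep '[{"wx":0,"wy":0,"wz":0,"dx":0,"dy":0,"dz":6,"claw":10},{"wx":0,"wy":0,"wz":0,"dx":0,"dy":0,"dz":14,"claw":10},{"wx":0,"wy":0,"wz":0,"dx":0,"dy":0,"dz":26,"claw":10},{"wx":0,"wy":0,"wz":0,"dx":0,"dy":0,"dz":42,"claw":10},{"wx":0,"wy":0,"wz":0,"dx":0,"dy":0,"dz":60,"claw":10},{"wx":0,"wy":0,"wz":0,"dx":0,"dy":0,"dz":72,"claw":10},{"wx":0,"wy":0,"wz":0,"dx":-10,"dy":2,"dz":72,"claw":10},{"wx":0,"wy":0,"wz":0,"dx":-30,"dy":6,"dz":72,"claw":10},{"wx":0,"wy":0,"wz":0,"dx":-60,"dy":13,"dz":72,"claw":10},{"wx":0,"wy":0,"wz":0,"dx":-90,"dy":20,"dz":60,"claw":10},{"wx":0,"wy":0,"wz":0,"dx":-120,"dy":27,"dz":40,"claw":10},{"wx":0,"wy":0,"wz":0,"dx":-148,"dy":33,"dz":20,"claw":10},{"wx":0,"wy":0,"wz":0,"dx":-168,"dy":37,"dz":0,"claw":10},{"wx":0,"wy":0,"wz":0,"dx":-177,"dy":39,"dz":-20,"claw":10},{"wx":0,"wy":0,"wz":0,"dx":-177,"dy":39,"dz":-40,"claw":10},{"wx":0,"wy":0,"wz":0,"dx":-177,"dy":39,"dz":-60,"claw":10},{"wx":0,"wy":0,"wz":0,"dx":-177,"dy":39,"dz":-70,"claw":10},{"wx":0,"wy":0,"wz":0,"dx":-177,"dy":39,"dz":-75,"claw":10},{"wx":0,"wy":0,"wz":0,"dx":-177,"dy":39,"dz":-75,"claw":10},{"wx":0,"wy":0,"wz":0,"dx":-177,"dy":39,"dz":-75,"claw":10}]'
python3 - <<'E'
from h import *
wrist("w8",[((.454,.069,.006),.05)])
a=snapshot("scene")[:,:,::-1]
cv2.imwrite("pics/s8.png",cv2.resize(a[130:240,240:350],(600,600),interpolation=2))
E
```

```text
clock: 11.3
ee_pos: [0.4557, 0.0695, 0.0758]
tcp_rot: [[-1.0, 0.001, 0.0], [0.001, 1.0, 0.0], [-0.0, 0.0, -1.0]]
contact_force: [0.0, -0.0, -1.3]
width: 0.0249
11.3 [0.4557 0.0695 0.0758] [0.0009 1.     0.0001] [  8.6707  10.4444 -34.3621  45.1656  -0.0001   8.7227] [ 0.0037 -0.006  -1.2933] 0.02487517810585565
gauge_mid [277.3, 284.9] 0.93 [0.4808 0.0703 0.048 ]
gauge_mid [0.7, 63.2] 0.74 [ 0.3525 -0.0704  0.048 ]
gauge_mid [102.1, 309.5] 0.68 [ 0.4991 -0.0446  0.048 ]
coaster_top [276.6, 224.0] 0.95 [0.4548 0.0699 0.006 ]
```

View pics/w8.png

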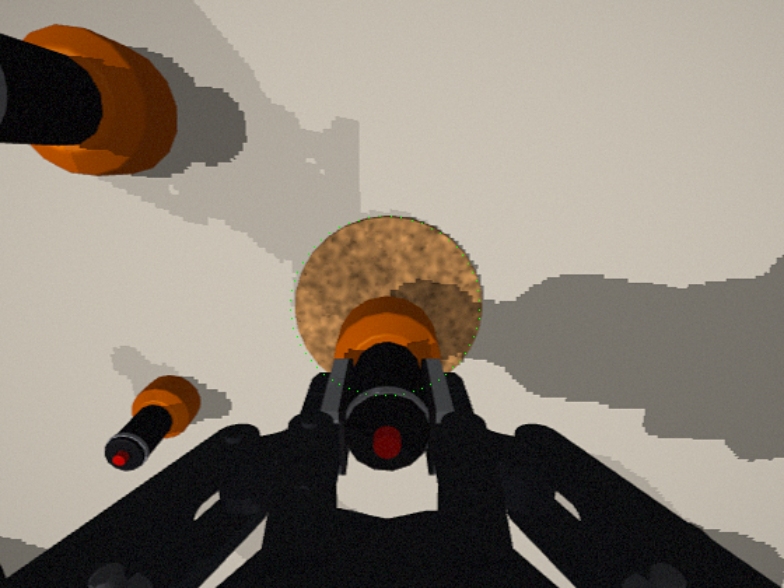

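View pics/s8.png

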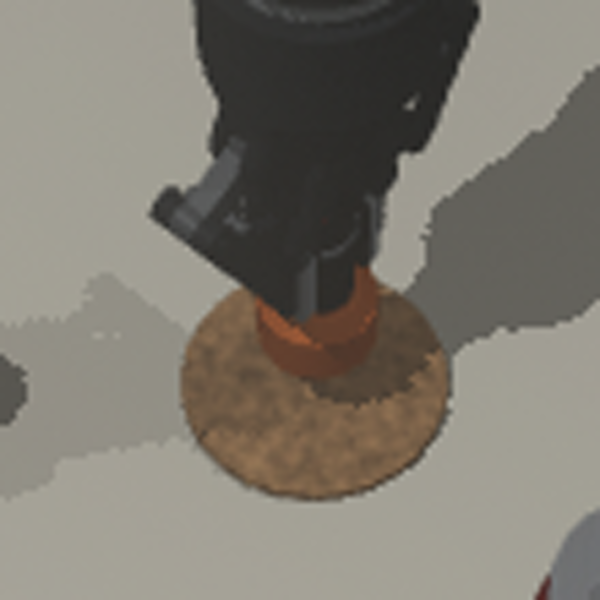

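The gauge is held over the coaster, which fills wrist (297–482, 215–390), and the rod has drawn back in. I lower it until it touches.

```bash
python3 -m creep '[{"wx":0,"wy":0,"wz":0,"dx":-1,"dy":0,"dz":-10,"claw":10},{"wx":0,"wy":0,"wz":0,"dx":-1,"dy":0,"dz":-20,"claw":10},{"wx":0,"wy":0,"wz":0,"dx":-1,"dy":0,"dz":-27,"claw":10},{"wx":0,"wy":0,"wz":0,"dx":-1,"dy":0,"dz":-32,"claw":10},{"wx":0,"wy":0,"wz":0,"dx":-1,"dy":0,"dz":-34,"claw":10},{"wx":0,"wy":0,"wz":0,"dx":-1,"dy":0,"dz":-35,"claw":10},{"wx":0,"wy":0,"wz":0,"dx":-1,"dy":0,"dz":-36,"claw":10},{"wx":0,"wy":0,"wz":0,"dx":-1,"dy":0,"dz":-36,"claw":10},{"wx":0,"wy":0,"wz":0,"dx":-1,"dy":0,"dz":-36,"claw":10}]'
```

```text
clock: 12.3
ee_pos: [0.4531, 0.0693, 0.0405]
tcp_rot: [[-1.0, 0.001, -0.002], [0.001, 1.0, -0.0], [0.002, -0.0, -1.0]]
contact_force: [-9.7, -0.5, 22.4]
width: 0.025
```

It touched at the expected height. I ease off 1 mm, then open slowly and go up.

```bash
python3 -m creep '[{"wx":0,"wy":0,"wz":0,"dx":0,"dy":0,"dz":1,"claw":10},{"wx":0,"wy":0,"wz":0,"dx":0,"dy":0,"dz":1,"claw":10},{"wx":0,"wy":0,"wz":0,"dx":0,"dy":0,"dz":1,"claw":28},{"wx":0,"wy":0,"wz":0,"dx":0,"dy":0,"dz":1,"claw":34},{"wx":0,"wy":0,"wz":0,"dx":0,"dy":0,"dz":1,"claw":42},{"wx":0,"wy":0,"wz":0,"dx":0,"dy":0,"dz":1,"claw":50},{"wx":0,"wy":0,"wz":0,"dx":0,"dy":0,"dz":1,"claw":60},{"wx":0,"wy":0,"wz":0,"dx":0,"dy":0,"dz":1,"claw":60},{"wx":0,"wy":0,"wz":0,"dx":0,"dy":0,"dz":1,"claw":60},{"wx":0,"wy":0,"wz":0,"dx":0,"dy":0,"dz":1,"claw":60}]'
python3 - <<'E'
from h import *
wrist("w9",[])
E
```

```text
clock: 13.13
ee_pos: [0.4541, 0.0695, 0.0403]
tcp_rot: [[-1.0, 0.001, -0.0], [0.001, 1.0, 0.0], [0.0, 0.0, -1.0]]
contact_force: [-0.8, -0.1, -0.2]
width: 0.0602
13.1333 [0.4541 0.0695 0.0403] [0.0008 1.     0.    ] [  8.6959  12.9527 -36.8495  40.1996   0.0005   8.7401] [-0.8427 -0.0751 -0.184 ] 0.06017662282801109
gauge_mid [280.8, 281.9] 0.97 [0.4559 0.0719 0.048 ]
gauge_mid [66.6, 351.1] 0.74 [ 0.4987 -0.0449  0.048 ]
```

View pics/w9.png

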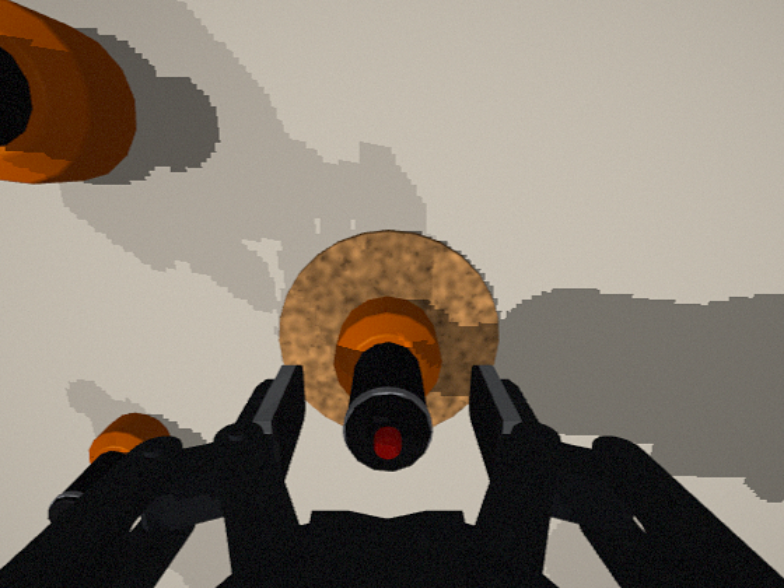

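The gauge stands free between the open pads, at wrist (388,390). I retreat straight up, then move aside for a clear check.

```bash
python3 -m creep '[{"wx":0,"wy":0,"wz":0,"dx":0,"dy":0,"dz":10,"claw":60},{"wx":0,"wy":0,"wz":0,"dx":0,"dy":0,"dz":30,"claw":60},{"wx":0,"wy":0,"wz":0,"dx":0,"dy":0,"dz":60,"claw":60},{"wx":0,"wy":0,"wz":0,"dx":0,"dy":0,"dz":95,"claw":60},{"wx":0,"wy":0,"wz":0,"dx":0,"dy":0,"dz":130,"claw":60},{"wx":0,"wy":0,"wz":0,"dx":0,"dy":0,"dz":165,"claw":60},{"wx":0,"wy":0,"wz":0,"dx":0,"dy":30,"dz":190,"claw":60},{"wx":0,"wy":0,"wz":0,"dx":0,"dy":70,"dz":190,"claw":60},{"wx":0,"wy":0,"wz":0,"dx":0,"dy":110,"dz":190,"claw":60},{"wx":0,"wy":0,"wz":0,"dx":0,"dy":150,"dz":190,"claw":60},{"wx":0,"wy":0,"wz":0,"dx":0,"dy":190,"dz":190,"claw":60},{"wx":0,"wy":0,"wz":0,"dx":0,"dy":220,"dz":190,"claw":60},{"wx":0,"wy":0,"wz":0,"dx":0,"dy":220,"dz":190,"claw":60},{"wx":0,"wy":0,"wz":0,"dx":0,"dy":220,"dz":190,"claw":60}]'
python3 - <<'E'
from h import *
s=observe();print(s["clock"],s["contact_force"])
G=np.array([.454,.0695,.006]);out=[]
for n in ["scene","top"]:
    im=snapshot(n)[:,:,::-1].copy();c=proj(n,G+[0,0,.03]);f=6
    z=cv2.warpAffine(im,np.float32([[f,0,200-f*c[0]],[0,f,200-f*c[1]]]),(400,400),flags=2)
    for h,r in [(0,.022),(0,.05),(.075,.004),(.07,.013)]:
        for a in np.linspace(0,6.28,50):
            q=(proj(n,G+[r*np.cos(a),r*np.sin(a),h])-c)*f+200
            cv2.circle(z,(int(q[0]),int(q[1])),1,(0,255,0),-1)
    out.append(z);print(n,[(np.round(d["pixel"],1),d["conf"]) for d in pinpoint(n,"gauge_mid")],proj(n,G+[0,0,.048]))
cv2.imwrite("pics/f.png",np.hstack(out))
E
```

```text
clock: 14.5
ee_pos: [0.4536, 0.2907, 0.2306]
tcp_rot: [[-1.0, -0.002, -0.0], [-0.002, 1.0, -0.0], [0.0, -0.0, -1.0]]
contact_force: [-0.5, -0.6, -0.0]
width: 0.0602
14.5 [-0.52373006 -0.5943109  -0.02190477]
scene [(array([216.9, 196.3]), 0.8), (array([298.6, 185.3]), 0.72), (array([278.7, 252.4]), 0.7), (array([361.6, 238.5]), 0.66)] [297.41413782 185.54584933]
top [(array([246.2, 227.9]), 0.84), (array([299.3, 267.8]), 0.75), (array([296.4, 205.2]), 0.62)] [245.66971895 224.82798801]
```

View pics/f.png

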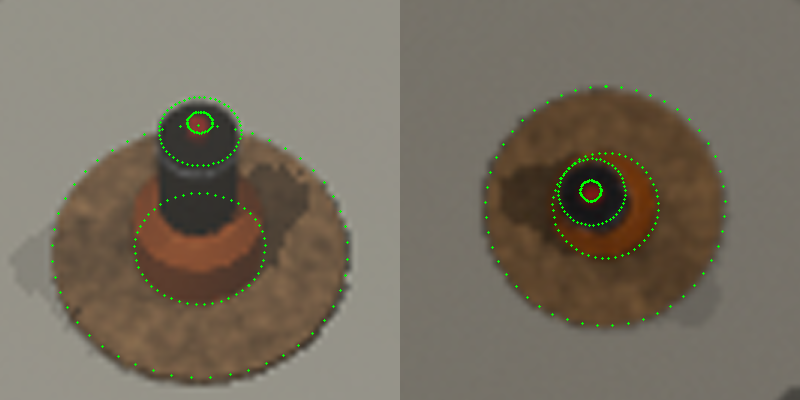

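The gauge is upright and centred, with its rod in, and the arm is clear. Handing in.

```bash
python3 -c "
from bench import *
print(sign_off())"
```

```text
the job is handed in; nothing more can be done
None
```

I took the middle of the three gauges and pressed it straight down onto the red bottle's valve. I then stood it on the cork coaster, let go and handed the job in at about 14.5 s. The hand-in gave no verdict.

- **On the valve:** the gauge was held home for over 1.5 s. Its height did not change while the force rose from 16 to 27 N, and the cup looked centred on the plate with the red rod clearly out. I judged the rod's travel by eye in the wrist picture and did not measure it.
- **On the coaster:** in the final scene and top pictures the gauge is upright, with its rod in. Its outline lies within about 2 mm of the coaster's centre. The gripper is open and about 220 mm away, with contact force near zero.
- **Failures and disagreements:**
  - The first move call was refused because I had left some keys out of its rows.
  - The contact force reached 22 N when the gauge touched the coaster, more than I expected. I eased off 1 mm before opening the gripper.
  - The networks' first position readings were 3 to 6 mm out from one camera to another. I corrected them by laying the known outlines over the pictures.

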